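Seat the scope lens barrel in the sprung V-cradle and hold it down

ROBOT

A 7-joint arm with a two-finger parallel gripper is mounted at the origin on the work surface. World frame = base frame: x ahead of the robot, y to its left, z up, the work surface at z = 0. Lengths are in m, angles in rad, forces in N, time in s.
With the tool pointing down it reaches from about 0.4 to 0.85 m from the base axis. Payload 6.9 kg.
Tool frame: the origin (TCP) lies midway between the tips of the shut fingers; the grasp point (between the pads) lies behind it (ctrl.pinch_z is the z of the grasp point in the tool frame, in m); z points along the fingers, y is the line along which they close (so a half turn about z gives the same grasp; the last joint's range is limited). The gripper opens to 85 mm and grips with 20 to 120 N. Pads are 22 mm wide; open, the fingers measure 114 mm over their backs; the gripper's body (76 mm by 85 mm) begins 54 mm behind the grasp point. The pads swing forward as they close: fully open they stand 13 mm farther back than shut.
Start: joints at [1.29, 0.507, -0.238, 1.5, 0.126, 1.149, -0.155], TCP at [0.235, -0.579, 0.231] pointing down, gripper open.
Joint ranges: [-3.08, 3.08], [-0.24, 2.05], [-1.43, 1.35], [0, 2.5], [-1.52, 4.66], [0.17, 1.96], [-2.89, 2.89]. Speed limits (rad/s): [2.39, 2.39, 3.14, 3.14, 3.14, 3.14, 3.14].

INTERFACE

Orientations are given as a unit quaternion [w, x, y, z].
In Python, from station import ctrl, get_state, vision, ticket, models gives the robot as it stands. Calls block until the motion is done:
- ctrl.movep(position, orientation): joint-space move of the TCP to a pose.
- ctrl.movel(position, frame=None, max_speed=0.15): straight line of the TCP; frame=None keeps the orientation; max_speed is the mean speed in m/s.
- ctrl.set_joints(angles): joint-space move.
- ctrl.ungrasp() and ctrl.close_gripper(force=None): open the fingers fully, or close them until they stop; force is the grip in N (None keeps the last).
- ctrl.pause(seconds).
- ctrl.ik(position, orientation): joint angles nearest the present ones, or None.
- get_state(): the state.
- vision.grab_frame(name): name is "side" or "top" or "wrist"; returns (picture, depth): 384x512x3 uint8, blue, green, red; 384x512 float32, m along the optical axis (not along the pixel's ray), 0 where there is no reading.
- vision.camera_info(name): a dict with "mtx" (3x3 intrinsics, pixels), "R" (3x3) and "t" (3): a world point X has camera coordinates R X + t; the wrist camera has in their place "hand_eye" (4x4, takes a point from camera to tool coordinates, whose origin is the TCP and whose axes are the flange's). Camera axes: x right, y down, z forward; pixel columns grow to the right and rows downward; lengths in m; the calibration is good to about 2 mm. A picture is of the moment at which its call begins: read the wrist's pose just before it. camera_info takes no time and is no camera call.
A pose or a line that the arm cannot do raises ctrl.Unreachable and nothing moves.
- ticket.close_job(): hands the job in; it is judged then, once.
Trained networks look in the newest picture that a camera, given by its name, has taken for a name from the list of things; names that differ only in an ending like _2 or _b are one class to them, and where a whole thing is asked for, a point or a joint stands for the part that bears it (a point fixed in the world has none). Each returns a list of dicts, best first, with "p" (0 to 1); they miss things now and then, are a little off and sometimes report something else, mostly with a low value. They report only what shows in the picture. A call takes as long as a camera call. They do not tell look-alikes from the thing itself.
- models.recognise(camera, target): "point" ([column, row] in pixels, amid what is visible of it).
- models.masks_of(camera, target): "mask" (384x512 bool, what is visible of it) and "point" ([column, row] in pixels, amid what is visible of it).
The state is a dict: "time": time; "qpos": joint angles; "qd": joint speeds; "tau": joint torques, N m; "tcp_pos": TCP position; "eef_rot": TCP orientation; "contact_force": force on the tool from outside, world axes, zero at the start; "wrist_torque": the same for the moment, N m; "width": finger opening in m; "gripper_force": force on a finger pad.
Only numpy, scipy, OpenCV 4.12 (cv2) and the standard library are available. Lean on these libraries where they do the work, as an engineer would, in place of code of your own. Each camera call takes 0.05 s, during which the arm holds its last target. There are 200 camera calls.

TASK

Gently pick the scope's black lens barrel off its orange rest and lay it in the blue V-cradle of the checking stand, lengthwise along the groove, centred on the two V-supports, with its blue-ringed front end towards the round target. Press it softly down so that it bears on both faces of the V and the sprung cradle sinks until its red pointer stands in the green band, and finish there, still holding it pressed down. It is glass, so never squeeze or push it hard, and leave the bottle, jar and cup where they are.

Things in the scene. Friction and masses are not known exactly. Their poses are not given: they have to be found in the camera images.
- lens: Glass lens in a smooth black round barrel, 32 mm diameter, 130 mm long, 0.22 to 0.35 kg. Origin mid-length on its axis; y = barrel axis, pointing to the front end (two blue rings; steel rings at the back); it may roll about y. Cracks if the fingers press it with over 45 N (both pads added) or if it is pushed on any V face with over 30 N; a grip of 8 to 15 N a side carries it.
- lens_front (a point): Centre of the barrel's front end face (blue-ring end), 65 mm from the barrel's middle.
- rest: Fixed orange rest, base 75 x 150 x 3 mm, origin at the middle of its underside on the work surface. The barrel starts along its y axis on two saddles 14 mm wide, 50 mm either side of the middle; the barrel axis is then 26 mm above the work surface, with 86 mm free between the saddles for the fingers.
- stand: Fixed white stand, base 100 (x) x 240 (y) x 12 mm, origin under its middle, on the work surface; y runs along the V groove towards an upright white target plate (50 mm wide, top 127 mm up, black and yellow rings) 108 mm from the middle. A grey housing carries the sprung cradle. A white post at x 43, y 40 mm, top 64 mm up, bears the green band.
- seat (a point): Middle of the barrel's axis when seated and centred; moves with the cradle, 94 mm above the work surface with it up. Axes as the stand's. Two blue 90-degree V-supports, 20 mm wide along y, stand 50 mm either side; 80 mm between them is free for fingers, down to a plate 31 mm below this point. The faces rise to 1.4 mm below the seated axis and reach 27 mm to either side.
- carriage (a joint): How far the sprung cradle has been pushed straight down, m: 0 up (it stays up under the barrel's weight), 0.016 at the bottom stop. The red pointer is in the green band from 0.005 to 0.013. Beyond the barrel's weight it takes about 4 N to start it and 0.6 N more for each mm. Its four V faces: carriage_c1, c2 on the -x side, c3, c4 on the +x side.
- bottle: Bystander: white bottle with blue cap, 48 mm diameter, 105 mm tall, origin at the middle of its underside. Leave alone.
- jar: Bystander: white jar with red cap, 60 mm diameter, 70 mm tall, origin at the middle of its underside. Leave alone.
- cup: Bystander: blue cup, 70 mm diameter, 75 mm tall, origin at the middle of its underside. Leave alone.
Things that resemble listed ones, but are neither listed nor needed, are in the scene too. Several things look just like the rest: the one meant starts farthest from the robot's base.

How it is judged:
By the outcome, as a careful person would: the job done as asked, in the order asked, and still so for the second after the job is handed in, while the arm keeps its last pose, push and grip.
It also fails if it takes over 54 s, if anything falls off the work surface, if the arm or the gripper's body presses on something with over 40 N, if the wrist force passes 120 N, or if a joint passes its speed limit or range.

## Working session

There is one attempt and no reset: what is moved stays moved. The work goes in short steps, each a Python script; the robot and the scene stay as the last script left them, time stands still between calls to the robot, and variables do not carry over. Pictures are saved under pics/ and viewed, at most 10 in all, crops included, and the job is handed in when it is done.

```bash
mkdir -p pics; ls; cat > h.py <<'E'
import numpy as np, cv2
from scipy.spatial.transform import Rotation as Ro
from station import ctrl, get_state, vision, ticket, models
def rot(q): return Ro.from_quat([q[1],q[2],q[3],q[0]]).as_matrix()
def cam2world(name, st=None):
    c=vision.camera_info(name)
    if 'R' in c:
        R=np.array(c['R']);t=np.array(c['t']);T=np.eye(4);T[:3,:3]=R.T;T[:3,3]=-R.T@t
        return np.array(c['mtx']),T
    T=np.eye(4);T[:3,:3]=rot(st['eef_rot']);T[:3,3]=st['tcp_pos']
    return np.array(c['mtx']),T@np.array(c['hand_eye'])
def cloud(K,T,d):
    v,u=np.mgrid[:d.shape[0],:d.shape[1]]
    P=np.stack([(u-K[0,2])/K[0,0]*d,(v-K[1,2])/K[1,1]*d,d],-1)
    W=P@T[:3,:3].T+T[:3,3]; W[d<=0]=np.nan
    return W
def look(name):
    st=get_state(); im,d=vision.grab_frame(name); K,T=cam2world(name,st)
    return im,cloud(K,T,d),K,T
E
python3 - <<'E'
from h import *
s=get_state(); print({k:np.round(v,3) for k,v in s.items()}, ctrl.pinch_z)
ims=[]
for n in ['top','side']:
    im,W,K,T=look(n); np.save(n+'.npy',W); cv2.imwrite(f'{n}.png',im); ims.append(im)
    print(n,np.round(T,3).tolist())
    for t in ['lens','rest','stand','bottle','jar','cup']:
        for r in models.masks_of(n,t):
            m=r['mask'];w=W[m]; print(n,t,round(r['p'],2),np.round(r['point']),m.sum(),np.round(np.nanmedian(w,0),3),np.round(np.nanmax(w[:,2]),3))
cv2.imwrite('pics/top.png',cv2.resize(ims[0],(800,600)));cv2.imwrite('pics/side.png',cv2.resize(ims[1],(800,600)))
E
```

```text
pics
{'time': np.float64(0.0), 'qpos': array([ 1.291,  0.508, -0.238,  1.501,  0.126,  1.149, -0.155]), 'qd': array([ 0.   , -0.001, -0.001, -0.   , -0.001,  0.   ,  0.001]), 'tau': array([ 1.0000e-03, -6.2059e+01, -2.1860e+00, -2.4965e+01,  1.3000e-02,
        1.2000e-02, -0.0000e+00]), 'tcp_pos': array([ 0.235, -0.579,  0.23 ]), 'eef_rot': array([-0.001,  0.981,  0.192, -0.   ]), 'contact_force': array([-0.457, -0.025,  1.083]), 'wrist_torque': array([-0.04 , -0.008,  0.004]), 'gripper_force': np.float64(0.0), 'width': np.float64(0.085)} -0.0187
top [[0.017, -0.994, 0.106, 0.435], [-1.0, -0.019, -0.015, 0.026], [0.016, -0.106, -0.994, 0.999], [0.0, 0.0, 0.0, 1.0]]
top lens 0.61 [318. 216.] 573 [ 0.469 -0.157  0.039] 0.046
top rest 0.97 [202. 269.] 1442 [0.311 0.165 0.003] 0.019
top rest 0.9 [337. 275.] 1441 [ 0.299 -0.204  0.003] 0.019
top rest 0.65 [316. 219.] 755 [ 0.462 -0.15   0.003] 0.03
top stand 0.69 [181. 201.] 3186 [0.493 0.215 0.014] 0.13
top bottle 0.67 [328. 117.] 329 [ 0.736 -0.166  0.071] 0.107
top jar 0.88 [280. 112.] 473 [ 0.75  -0.037  0.068] 0.074
top jar 0.36 [182. 200.] 1078 [0.493 0.218 0.063] 0.094
top cup 0.88 [205. 107.] 640 [0.763 0.178 0.036] 0.079
top cup 0.48 [180. 201.] 3297 [0.493 0.217 0.014] 0.13
side [[-0.877, -0.322, 0.357, 0.219], [-0.48, 0.557, -0.678, 0.556], [0.019, -0.766, -0.643, 0.6], [0.0, 0.0, 0.0, 1.0]]
side lens 0.64 [302. 181.] 432 [ 0.462 -0.137  0.038] 0.043
side rest 0.93 [305. 313.] 2823 [0.307 0.178 0.003] 0.017
side rest 0.82 [368. 201.] 1133 [ 0.295 -0.196  0.002] 0.016
side rest 0.73 [303. 194.] 612 [ 0.452 -0.133  0.002] 0.015
side stand 0.8 [203. 288.] 6627 [0.48  0.261 0.034] 0.128
side bottle 0.74 [218. 143.] 482 [ 0.733 -0.156  0.053] 0.106
side jar 0.66 [179. 169.] 685 [ 0.745 -0.019  0.044] 0.071
side cup 0.97 [122. 213.] 1213 [0.742 0.184 0.051] 0.077
```

View pics/top.png

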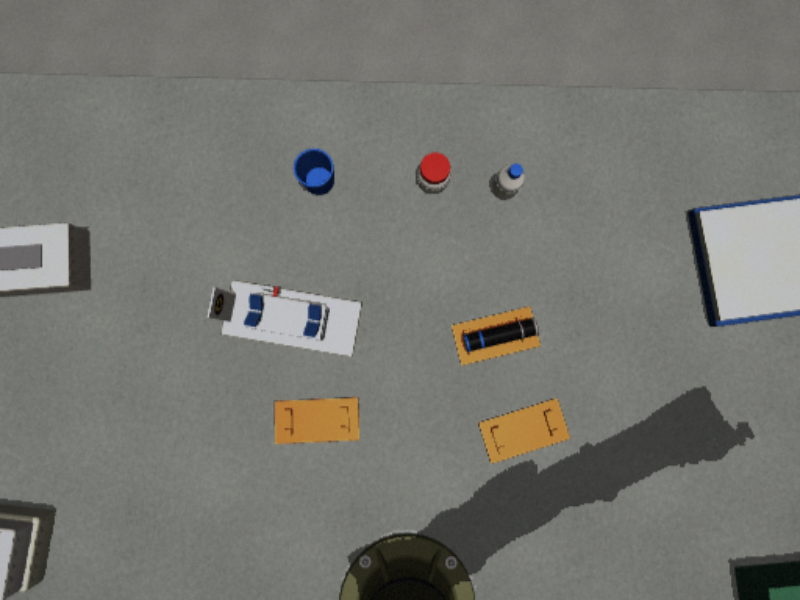

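View pics/side.png

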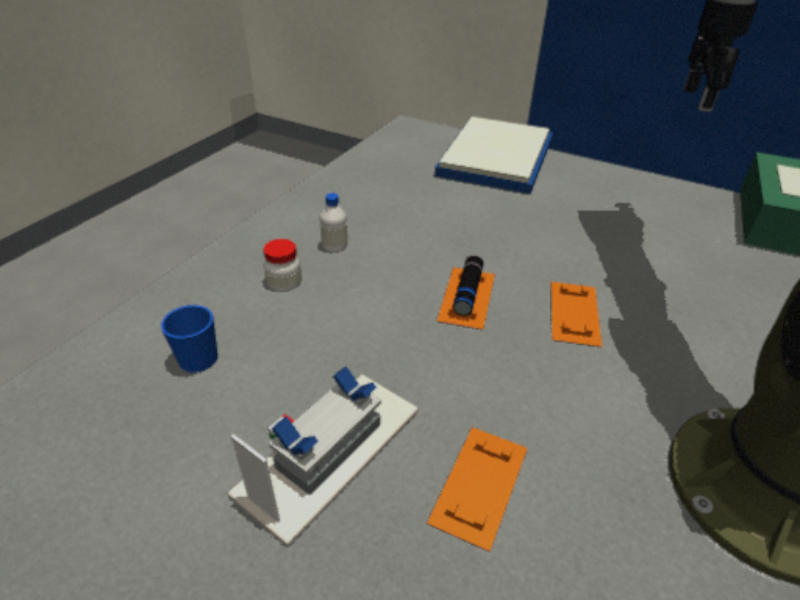

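The top view (800x600 view) shows one black barrel, at (500,334), on an orange rest, with its blue rings at the left end. Two empty look-alike rests are at (317,420) and (524,430). The stand is at (292,318), with its target at the left (220,303). The barrel's rest is the farthest from the base. Next I fit the axes.

```bash
python3 - <<'E'
from h import *
W={n:np.load(n+'.npy') for n in('top','side')}
def near(w,c,r): return w[np.linalg.norm(w[:,:2]-c,axis=1)<r]
for n in W:
    w=W[n].reshape(-1,3); w=w[np.isfinite(w).all(1)]
    l=near(w,[.466,-.152],.09); l=l[l[:,2]>.03]
    c,sz,a=cv2.minAreaRect(l[:,:2].astype(np.float32)); print(n,'lens',len(l),np.round(c,4),np.round(sz,4),a,np.percentile(l[:,2],[50,95]))
    s=near(w,[.493,.215],.15)
    for lo,hi in((.008,.02),(.05,.07),(.07,.1)):
        b=s[(s[:,2]>lo)&(s[:,2]<hi)]; c,sz,a=cv2.minAreaRect(b[:,:2].astype(np.float32)); print(n,lo,len(b),np.round(c,4),np.round(sz,4),a)
    t=s[s[:,2]>.105]; print('plate',len(t),t.mean(0))
im=cv2.imread('top.png'); a=cv2.resize(im[195:240,280:350],(560,360),interpolation=3);b=cv2.resize(im[170:235,125:240],(637,360),interpolation=3)
cv2.imwrite('pics/crop.png',cv2.resize(np.vstack([np.hstack([a,np.zeros((360,77,3),np.uint8)]),b]),(531,600)))
E
```

```text
top lens 528 [ 0.4692 -0.1597] [0.0315 0.1309] 14.941873550415039 [0.03935246 0.04344562]
top 0.008 1696 [0.4929 0.2146] [0.239  0.0998] 81.29386138916016
top 0.05 843 [0.5048 0.2348] [0.1725 0.0771] 80.70580291748047
top 0.07 413 [0.4966 0.2386] [0.1673 0.0535] 81.34341430664062
plate 87 [0.50872247 0.32092827 0.11934289]
side lens 384 [ 0.467  -0.1551] [0.0305 0.1334] 14.70451831817627 [0.03841552 0.04163999]
side 0.008 2596 [0.4904 0.2199] [0.2399 0.1007] 81.41757202148438
side 0.05 1707 [0.5025 0.2405] [0.1754 0.0776] 81.39642333984375
side 0.07 845 [0.4945 0.244 ] [0.1709 0.054 ] 81.27018737792969
plate 221 [0.50511168 0.32729457 0.11896331]
```

View pics/crop.png

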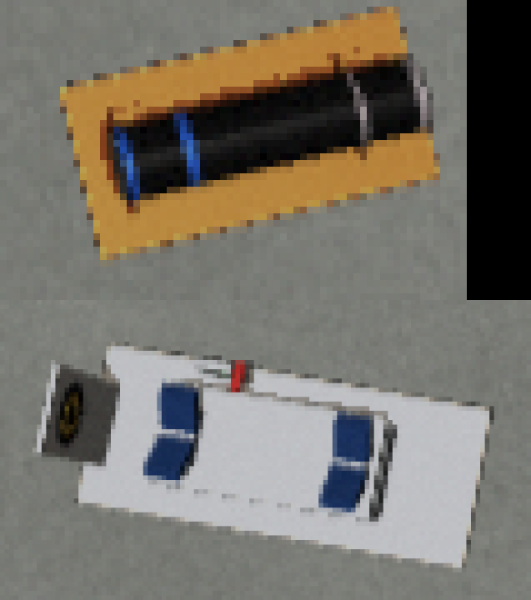

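The barrel and stand sizes match the description. The blue-ringed end and the target both point to +y. Next I check reachability and go above the lens for a close look.

```bash
cat >> h.py <<'E'
def quat(ang,s=1):  # tool down, tool x along s*axis at angle ang (deg)
    a=np.radians(ang); x=s*np.array([np.cos(a),np.sin(a),0]); z=np.array([0,0,-1.]); R=np.stack([x,np.cross(z,x),z],1)
    q=Ro.from_matrix(R).as_quat(); return [q[3],q[0],q[1],q[2]]
E
python3 - <<'E'
from h import *
for s in(1,-1):
    for p,a in(([.468,-.1575,.2],104.9),([.468,-.1575,.007],104.9),([.497,.218,.2],81.3),([.497,.218,.07],81.3)):
        j=ctrl.ik(p,quat(a,s)); print(s,p,None if j is None else np.round(j,2))
E
```

```text
1 [0.468, -0.1575, 0.2] [ 0.81  0.4  -0.75  1.88  0.33  0.99  0.17]
1 [0.468, -0.1575, 0.007] [ 0.62  0.66 -0.52  2.09  0.64  0.54 -0.11]
1 [0.497, 0.218, 0.2] [ 0.3   0.7  -1.32  1.76  0.71  1.27 -1.36]
1 [0.497, 0.218, 0.07] [ 0.04  0.67 -0.79  1.91  0.64  0.83 -1.25]
-1 [0.468, -0.1575, 0.2] [ 0.27  0.33  0.    1.89 -0.    0.92 -2.61]
-1 [0.468, -0.1575, 0.007] [ 0.2   0.62  0.11  2.1  -0.16  0.43 -2.45]
-1 [0.497, 0.218, 0.2] [ 0.27  0.65 -1.23  1.76  0.65  1.21  1.85]
-1 [0.497, 0.218, 0.07] [ 0.23  0.87 -1.23  1.91  0.94  1.09  1.6 ]
```

```bash
python3 - <<'E'
from h import *
print(np.round(vision.camera_info('wrist')['hand_eye'],3).tolist())
ctrl.movep([.468,-.1575,.2],quat(104.9)); print(get_state()['time'],get_state()['qpos'])
im,W,K,T=look('wrist'); np.save('w1.npy',W); cv2.imwrite('pics/w1.png',im)
w=W.reshape(-1,3); w=w[np.isfinite(w).all(1)]
l=w[(np.linalg.norm(w[:,:2]-[.468,-.1575],axis=1)<.09)&(w[:,2]>.03)&(w[:,2]<.06)]
c,sz,a=cv2.minAreaRect(l[:,:2].astype(np.float32)); print(len(l),np.round(c,4),np.round(sz,4),a,np.percentile(l[:,2],[50,98]))
for r in models.masks_of('wrist','lens'):
    m=W[r['mask']]; m=m[np.isfinite(m).all(1)]; c,sz,a=cv2.minAreaRect(m[m[:,2]>.025][:,:2].astype(np.float32)); print(r['p'],r['point'],c,sz,a)
for r in models.recognise('wrist','lens_front'): print(r)
E
```

```text
[[-0.001, -0.959, -0.282, 0.072], [1.0, -0.001, 0.0, 0.001], [-0.001, -0.282, 0.959, -0.143], [0.0, 0.0, 0.0, 1.0]]
2.4583 [ 0.81069284  0.40414292 -0.75314763  1.87993026  0.329155    0.98516899
  0.16938147]
3413 [ 0.468  -0.1589] [0.0314 0.1308] 14.677114486694336 [0.04095654 0.04383641]
0.77 [256.2, 165.4] (0.46816790103912354, -0.15882395207881927) (0.03247837349772453, 0.13076087832450867) 14.767845153808594
{'point': [256.6, 165.7], 'p': 0.94}
```

View pics/w1.png

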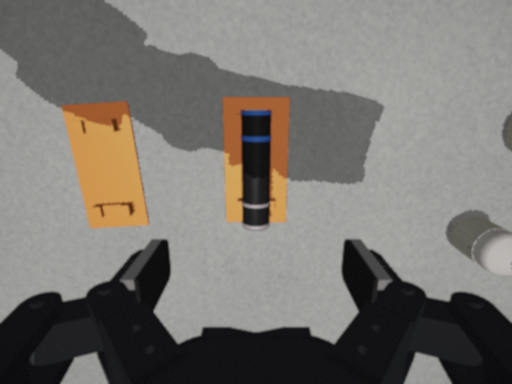

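The wrist view shows the barrel from (256,112) to (256,228), with its blue rings at the tool +x end. The wrist fit agrees: (0.468,-0.159), 104.8°. I'm picking it up now.

```bash
python3 - <<'E'
from h import *
q=quat(104.75); p=np.array([.468,-.1588,.2])
def rep(t):
    s=get_state(); print(t,round(float(s['time']),2),np.round(s['tcp_pos'],4),np.round(s['contact_force'],2),np.round(s['wrist_torque'],2),round(float(s['width']),4),s['gripper_force'])
ctrl.movep([*p[:2],.08],q); ctrl.movel([*p[:2],.0085],max_speed=.08); rep('down')
ctrl.close_gripper(20); ctrl.pause(.3); rep('closed')
ctrl.movel([*p[:2],.03],max_speed=.05); rep('lift3')
ctrl.movel([*p[:2],.2],max_speed=.15); ctrl.pause(.2); rep('up')
im,W,K,T=look('wrist'); cv2.imwrite('pics/w2.png',im)
E
```

```text
down 4.2 [ 0.4683 -0.1588  0.0089] [ 0.06  0.42 -0.14] [-0.01  0.02  0.  ] 0.0855 0.0
closed 5.03 [ 0.4683 -0.1589  0.0088] [-0.77  0.05  5.86] [-0.07  0.09 -0.07] 0.0313 20.26086062192917
lift3 5.62 [ 0.468  -0.159   0.0301] [ 0.05  0.02 -2.77] [ 0.02 -0.07 -0.02] 0.0314 20.130634009838104
up 7.1 [ 0.4677 -0.1587  0.1994] [-0.42 -0.51 -3.67] [ 0.03  0.   -0.03] 0.0315 20.149126052856445
```

View pics/w2.png

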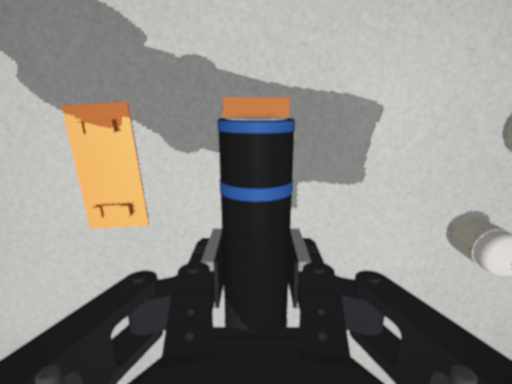

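The barrel is held at 20 N per pad, front end forward (rings at rows 126 and 190). Next I measure it in the hand, then look at the stand from behind.

```bash
python3 - <<'E'
from h import *
def inhand(W,st,tag):
    R=rot(st['eef_rot']); P=(W.reshape(-1,3)-st['tcp_pos'])@R; P=P[np.isfinite(P).all(1)]
    b=P[(abs(P[:,1])<.016)&(P[:,2]<.005)&(P[:,2]>-.045)&(P[:,0]>.02)&(P[:,0]<.09)]
    top=[np.percentile(b[(b[:,0]>x)&(b[:,0]<x+.01),2],3) for x in(.025,.035,.045,.052)]
    print(tag,'front x',np.percentile(b[:,0],[98,99.5,100]),'ymid',(b[:,1].min()+b[:,1].max())/2,'top z',np.round(top,4))
st=get_state(); im,W,K,T=look('wrist'); inhand(W,st,'a')
a=np.radians(81.3); y=np.array([np.cos(a),np.sin(a)]); c=np.array([.4917,.217])
ctrl.movep([*(c-.11*y),.27],quat(81.3)); ctrl.pause(.2)
st=get_state(); print(st['time'],np.round(st['qpos'],2))
im,W,K,T=look('wrist'); inhand(W,st,'b'); cv2.imwrite('pics/w3.png',im)
w=W.reshape(-1,3); w=w[np.isfinite(w).all(1)]; s=w[np.linalg.norm(w[:,:2]-c,axis=1)<.16]
for lo,hi in((.008,.02),(.05,.068),(.07,.1),(.105,.14)):
    b=s[(s[:,2]>lo)&(s[:,2]<hi)]; cc,sz,an=cv2.minAreaRect(b[:,:2].astype(np.float32)); print(lo,len(b),np.round(cc,4),np.round(sz,4),an,np.percentile(b[:,2],[50,98]))
# V supports: stand-frame extents
x=np.array([y[1],-y[0]])
for n,w in (('wrist',W),('top',np.load('top.npy')),('side',np.load('side.npy'))):
    w=w.reshape(-1,3); w=w[np.isfinite(w).all(1)]; b=w[(w[:,2]>.076)&(w[:,2]<.1)]; u=(b[:,:2]-c)@y; v=(b[:,:2]-c)@x
    for g in(-1,1):
        k=(abs(u-g*.05)<.035)&(abs(v)<.05)
        # with base-level of same view
        if k.sum(): print(n,g,'y',np.round(np.percentile(u[k],[1,99]),4),'x',np.round(np.percentile(v[k],[1,99]),4),'z',b[k,2].max().round(4))
E
```

```text
a front x [0.06570689 0.0659724  0.06603935] ymid 0.00020366543648977792 top z [-0.0346 -0.0347 -0.0345 -0.0346]
8.4667 [ 0.28  0.32 -0.75  1.78  0.23  1.14 -0.7 ]
b front x [0.06598507 0.06624524 0.06633321] ymid 0.00030282429263100985 top z [-0.0345 -0.0348 -0.0346 -0.0346]
0.008 2645 [0.4934 0.2284] [0.1387 0.1004] 81.14302825927734 [0.01293965 0.01475224]
0.05 4681 [0.5013 0.221 ] [0.1175 0.078 ] 81.10393524169922 [0.0639636 0.0657415]
0.07 1896 [0.492  0.2206] [0.1129 0.0537] 81.17028045654297 [0.08493245 0.09352731]Traceback (most recent call last):
  File "<stdin>", line 14, in <module>
    return _quantile_unchecked(
        a, q, axis, out, overwrite_input, method, keepdims, weights)
    return _ureduce(a,
                    func=_quantile_ureduce_func,
    ...<5 lines>...
                    overwrite_input=overwrite_input,
                    method=method)
    r = func(a, **kwargs)
    result = _quantile(arr,
                       quantiles=q,
    ...<2 lines>...
                       out=out,
                       weights=wgt)
    slices_having_nans = np.isnan(arr[-1, ...])
                                  ~~~^^^^^^^^^
IndexError: index -1 is out of bounds for axis 0 with size 0
```

View pics/w3.png

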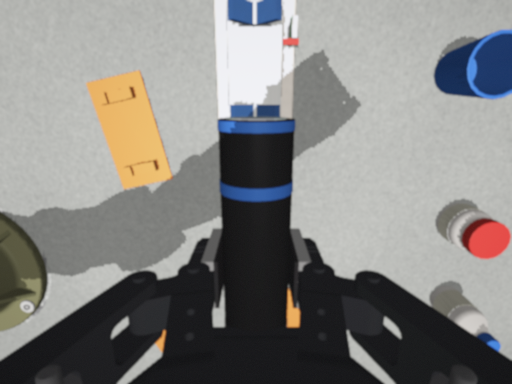

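The stand lies straight ahead: the far V is at (255,8), clipped by the frame, and the near V at (255,110) is partly hidden by the barrel. I'll back up 45 mm to see both fully.

```bash
python3 - <<'E'
from h import *
a=np.radians(81.2); y=np.array([np.cos(a),np.sin(a)]); x=np.array([y[1],-y[0]]); c=np.array([.4917,.217])
ctrl.movel([*(c-.155*y),.29],max_speed=.12); ctrl.pause(.2)
im,W,K,T=look('wrist'); cv2.imwrite('pics/w4.png',im)
for n,w in (('wrist',W),('top',np.load('top.npy')),('side',np.load('side.npy'))):
    w=w.reshape(-1,3); w=w[np.isfinite(w).all(1)]; u=(w[:,:2]-c)@y; v=(w[:,:2]-c)@x
    for g in(-1,1):
        k=(w[:,2]>.074)&(w[:,2]<.1)&(abs(u-g*.05)<.035)&(abs(v)<.05)
        if k.sum(): print(n,g,k.sum(),'y',np.round(np.percentile(u[k],[1,99]),4),'x',np.round(np.percentile(v[k],[1,99]),4),'z',w[k,2].max().round(4))
    for nm,lo,hi,um in(('base',.008,.017,.14),('plate',.08,.125,.14)):
        k=(w[:,2]>lo)&(w[:,2]<hi)&(abs(u)<um)&(abs(v)<.07)
        if nm=='plate': k&=u>.09
        if k.sum(): print(n,nm,k.sum(),'y',np.round(np.percentile(u[k],[.5,99.5]),4),'x',np.round(np.percentile(v[k],[.5,99.5]),4))
E
```

```text
wrist -1 907 y [-0.0604 -0.0406] x [-0.026  0.026] z 0.0955
wrist base 3908 y [-0.0986  0.0424] x [-0.0497  0.0497]
top -1 151 y [-0.0614 -0.0416] x [-0.0248  0.0282] z 0.0941
top 1 153 y [0.0386 0.0586] x [-0.0246  0.0275] z 0.0943
top base 1683 y [-0.1206  0.1163] x [-0.0479  0.0509]
top plate 120 y [0.1028 0.1088] x [-0.0229  0.0259]
side -1 242 y [-0.0576 -0.0373] x [-0.0269  0.0241] z 0.0934
side 1 311 y [0.0421 0.0623] x [-0.0275  0.0253] z 0.0938
side base 2520 y [-0.1159  0.1218] x [-0.0514  0.0462]
side plate 311 y [0.1083 0.1125] x [-0.0264  0.0224]
```

View pics/w4.png

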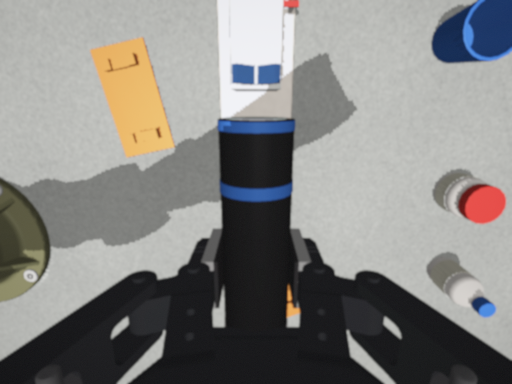

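The near V is centred at u = −50.5 mm with lateral offset 0, so the stand pose is confirmed to within 1 mm. The barrel's middle is 1 mm ahead of the grasp point. Next I lay it in and press in small steps.

```bash
python3 - <<'E'
from h import *
a=np.radians(81.2); y=np.array([np.cos(a),np.sin(a)]); c=np.array([.4917,.217]); p=c-.0015*y
q=quat(81.2)
def rep(t):
    s=get_state(); print(t,round(float(s['time']),2),np.round(s['tcp_pos'],4),np.round(s['contact_force'],2),np.round(s['wrist_torque'],2),round(float(s['width']),4),round(float(s['gripper_force']),1)); return s
ctrl.movep([*p,.16],q); ctrl.movel([*p,.09],max_speed=.08); ctrl.pause(.2); s=rep('above'); f0=s['contact_force'][2]
im,W,K,T=look('wrist'); cv2.imwrite('w5.png',im)
z=.081; ctrl.movel([*p,z],max_speed=.03)
while z>.067:
    z-=.0015; ctrl.movel([*p,z],max_speed=.015); s=rep('z%.4f'%z)
    if s['contact_force'][2]>9.5 or np.linalg.norm(s['contact_force'][:2])>6: break
ctrl.pause(.3); rep('end')
ims=[look(n)[0] for n in('side','wrist')]
cv2.imwrite('s6.png',ims[0]);cv2.imwrite('w6.png',ims[1])
cv2.imwrite('pics/p6.png',np.hstack([cv2.resize(ims[0][220:350,140:275],(405,390),interpolation=3),cv2.resize(ims[1],(395,390))]))
E
```

```text
above 11.37 [0.4917 0.2156 0.0904] [ 1.11 -0.38 -2.96] [-0.01  0.06 -0.03] 0.0313 20.2
z0.0795 12.12 [0.4915 0.2155 0.0795] [-0.35 -0.55 -3.61] [-0.02 -0.03 -0.06] 0.031 20.2
z0.0780 12.37 [0.4914 0.2155 0.0779] [ 0.57  0.39 -3.33] [ 0.    0.   -0.01] 0.0312 20.2
z0.0765 12.62 [0.4914 0.2156 0.0769] [-1.82 -0.81  4.65] [-0.24  0.4  -0.05] 0.0313 20.8
z0.0750 12.87 [0.4914 0.2157 0.0753] [-3.2  -1.09  4.32] [-0.24  0.48 -0.06] 0.0308 20.9
z0.0735 13.12 [0.4914 0.2156 0.0738] [-3.66 -0.75  5.89] [-0.26  0.53 -0.01] 0.0313 21.0
z0.0720 13.37 [0.4914 0.2156 0.0724] [-3.34 -0.72  6.41] [-0.26  0.54 -0.04] 0.0314 21.0
z0.0705 13.62 [0.4914 0.2156 0.0709] [-3.77 -1.84  8.47] [-0.3   0.55 -0.04] 0.0313 21.1
z0.0690 13.87 [0.4914 0.2156 0.0695] [-3.57 -2.62  8.25] [-0.36  0.6  -0.02] 0.0312 21.2
z0.0675 14.12 [0.4914 0.2156 0.0681] [-3.99 -3.07  9.09] [-0.4   0.65  0.02] 0.0317 21.2
z0.0660 14.37 [0.4915 0.2156 0.0667] [-4.19 -1.46 10.1 ] [-0.38  0.71  0.01] 0.0315 21.3
end 14.67 [0.4914 0.2156 0.0667] [-3.61 -1.65 10.  ] [-0.38  0.7  -0.05] 0.031 21.3
```

View pics/p6.png

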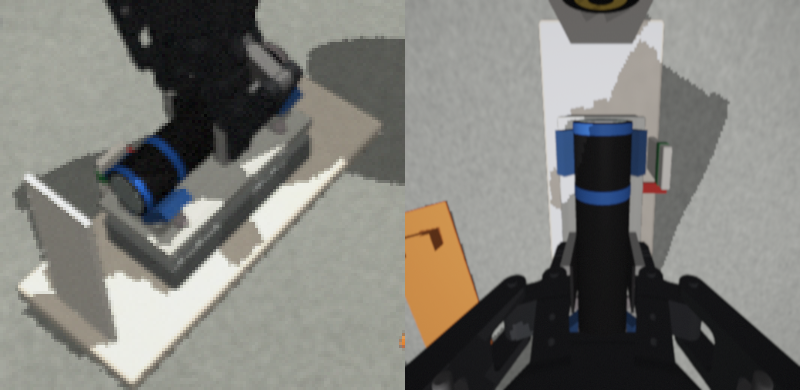

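The pointer (red, right view at 653,187) is beside the green band. Contact came 1.6 mm early and there is a steady −x force, so the barrel is riding mostly on the +x face. I'll lift it, shift toward −x and press again.

```bash
python3 - <<'E'
from h import *
a=np.radians(81.2); y=np.array([np.cos(a),np.sin(a)]); x=np.array([y[1],-y[0]]); c=np.array([.4917,.217]); p0=c-.0015*y
def rep(t):
    s=get_state(); f=s['contact_force']; print(t,round(float(s['time']),2),np.round(s['tcp_pos'],4),'fx,fy,fz',np.round([f[:2]@x,f[:2]@y,f[2]],2),np.round(s['wrist_torque'],2)); return f[:2]@x,f[2]
dx=0.
for it in range(3):
    ctrl.movel([*(p0+dx*x),.0795],max_speed=.03)
    dx-=.0013 if it<2 else 0
    p=p0+dx*x; ctrl.movel([*p,.0795],max_speed=.02); print('dx',dx)
    for z in (.077,.076,.075,.074,.0725,.071):
        ctrl.movel([*p,z],max_speed=.015); ctrl.pause(.1); fx,fz=rep('z%.4f'%z)
    if fx>-1.2: break
E
```

```text
dx -0.0013
z0.0770 16.03 [0.4906 0.2158 0.0771] fx,fy,fz [ 0.95  0.69 -2.85] [-0.04 -0.4   0.05]
z0.0760 16.38 [0.4906 0.2158 0.0764] fx,fy,fz [ 2.09 -1.81  3.31] [-0.22 -0.34  0.09]
z0.0750 16.73 [0.4906 0.2158 0.0752] fx,fy,fz [3.81 0.37 5.1 ] [-0.14 -0.62  0.09]
z0.0740 17.08 [0.4906 0.2158 0.0742] fx,fy,fz [3.52 0.2  4.78] [-0.18 -0.61 -0.  ]
z0.0725 17.43 [0.4906 0.2158 0.0728] fx,fy,fz [ 3.09 -0.85  6.4 ] [-0.22 -0.63  0.04]
z0.0710 17.78 [0.4906 0.2159 0.0713] fx,fy,fz [ 1.83 -0.87  7.19] [-0.24 -0.51  0.06]
```

The force is now balanced the other way, so the middle is at dx ≈ −0.65 mm. I'll re-seat there and press to about 9 mm.

```bash
python3 - <<'E'
from h import *
a=np.radians(81.2); y=np.array([np.cos(a),np.sin(a)]); x=np.array([y[1],-y[0]]); c=np.array([.4917,.217]); p0=c-.0015*y
def rep(t):
    s=get_state(); f=s['contact_force']; print(t,round(float(s['time']),2),np.round(s['tcp_pos'],4),'fx,fy,fz',np.round([f[:2]@x,f[:2]@y,f[2]],2),np.round(s['wrist_torque'],2),round(float(s['gripper_force']),1))
dx=-.00068
p=p0-.0013*x; ctrl.movel([*p,.0795],max_speed=.03)
p=p0+dx*x; ctrl.movel([*p,.0795],max_speed=.02)
for z in (.077,.076,.075,.073,.071,.069,.0665):
    ctrl.movel([*p,z],max_speed=.015); ctrl.pause(.1); rep('z%.4f'%z)
ctrl.pause(.3); rep('end')
im,W,K,T=look('wrist'); st=get_state()
P=W.reshape(-1,3); P=P[np.isfinite(P).all(1)]; u=(P[:,:2]-c)@y; v=(P[:,:2]-c)@x
b=(abs(v)<.014)&(P[:,2]>.075)&(u>.02)&(u<.08); print('front u',np.percentile(u[b],[98,99.5]),'top z',[np.percentile(P[b&(abs(u-k)<.005),2],97).round(4) for k in(.03,.045,.058)])
for g in(-.022,.022):
  k=(abs(abs(v)-.0235)<.003)&(v*g>0)&(P[:,2]>.07)&(P[:,2]<.092)&(u>.02)&(u<.08); print('V u',np.percentile(u[k],[2,98]) if k.sum() else None, k.sum(),np.percentile(P[k,2],98) if k.sum() else None)
s,_,_,_=look('side')
cv2.imwrite('pics/p7.png',np.hstack([cv2.resize(im[90:240,190:460],(480,267),interpolation=3),cv2.resize(s[245:320,150:240],(320,267),interpolation=3)]))
E
```

```text
z0.0770 18.88 [0.4908 0.2157 0.077 ] fx,fy,fz [-0.58 -0.21 -2.22] [0.02 0.03 0.02] 20.5
z0.0760 19.23 [0.4908 0.2157 0.0763] fx,fy,fz [-1.82 -1.16  4.12] [-0.2   0.34  0.05] 21.0
z0.0750 19.58 [0.4908 0.2157 0.0751] fx,fy,fz [-1.4  -0.81  5.11] [-0.12  0.27  0.05] 21.1
z0.0730 19.97 [0.4908 0.2157 0.0731] fx,fy,fz [-2.38 -1.31  6.16] [-0.21  0.39  0.1 ] 21.2
z0.0710 20.35 [0.4908 0.2157 0.0712] fx,fy,fz [-2.27 -0.77  8.02] [-0.22  0.46  0.11] 21.3
z0.0690 20.73 [0.4908 0.2157 0.0693] fx,fy,fz [-3.02 -1.74  7.98] [-0.24  0.51  0.11] 21.4
z0.0665 21.15 [0.4909 0.2157 0.067 ] fx,fy,fz [-2.04 -1.36  9.98] [-0.26  0.55  0.05] 21.5
end 21.45 [0.4909 0.2157 0.067 ] fx,fy,fz [-3.21 -2.19 10.06] [-0.3   0.54  0.09] 21.5
front u [0.06469599 0.06479168] top z [np.float64(0.1017), np.float64(0.1017), np.float64(0.1019)]
V u [0.04042129 0.05993904] 540 0.08441831929481977
V u [0.04040117 0.05991184] 524 0.08421695593533798
```

View pics/p7.png

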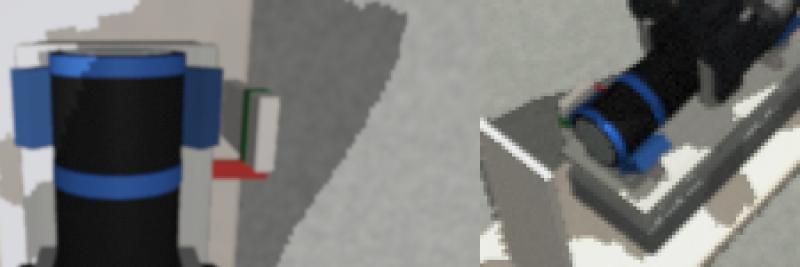

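The barrel is centred to within 0.5 mm and level, and the carriage is about 8 mm down. A small lateral force of −2.5 N remains, so I'll trim it sideways.

```bash
python3 - <<'E'
from h import *
a=np.radians(81.2); y=np.array([np.cos(a),np.sin(a)]); x=np.array([y[1],-y[0]]); c=np.array([.4917,.217]); p0=c-.0015*y
def F():
    r=[]
    for _ in range(5): ctrl.pause(.06); f=get_state()['contact_force']; r.append([f[:2]@x,f[:2]@y,f[2]])
    return np.mean(r,0)
dx=-.00068
for i in range(7):
    f=F(); s=get_state(); print(round(dx*1e3,2),np.round(f,2),np.round(s['tcp_pos'],4),round(float(s['time']),1),round(float(s['gripper_force']),1))
    if f[0]>-.4: break
    dx-=.00015; ctrl.movel([*(p0+dx*x),.0665],max_speed=.01)
E
```

```text
-0.68 [-2.73 -1.59  9.81] [0.4909 0.2157 0.067 ] 21.8 21.5
-0.83 [-2.15 -1.99 10.15] [0.4909 0.2157 0.067 ] 22.4 21.5
-0.98 [-1.65 -1.86  9.65] [0.4908 0.2157 0.067 ] 22.9 21.5
-1.13 [-1.67 -1.82  9.42] [0.4908 0.2157 0.0671] 23.5 21.5
-1.28 [-1.45 -2.01  9.13] [0.4908 0.2157 0.0671] 24.0 21.5
-1.43 [-0.91 -1.69  9.91] [0.4908 0.2157 0.0671] 24.6 21.5
-1.58 [-0.47 -2.17  9.82] [0.4908 0.2158 0.0671] 25.1 21.5
```

The tool is now held sideways by the V: a 0.9 mm commanded shift moved it only 0.1 mm. That means both faces bear, with the lateral force near 0 and about 10 N downward. Handing in.

```bash
python3 -c "
from station import ticket; print(ticket.close_job())"
```

```text
the job is handed in; nothing more can be done
None
```

The job is handed in: the barrel lies in the V-cradle, centred to about 0.5 mm with its blue-ringed end towards the target, and is held pressed down with about 10 N, the carriage sunk an estimated 8–10 mm (green band 5–13 mm) and the lateral force near zero, so both V faces should bear; the pads total about 43 N, close to the 45 N limit, and no verdict was returned.

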